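Lay out the espresso cups on their saucers

ROBOT

A 6-joint arm with a two-finger parallel gripper is mounted at the origin on a cart in front of the work surface, level with it; the furniture and walls round the work are solid. World frame = base frame: x ahead of the robot, y to its left, z up, the work surface at z = 0. Lengths are in m, angles in rad, forces in N, time in s.
With the tool pointing down it reaches from about 0.275 to 0.725 m from the base axis. Payload 5.6 kg.
Tool frame: the origin (TCP) lies on the centre line of the jaws, within the pads' length; the fingertips stand 11 mm ahead of it and the grasp point (between the pads) lies 8 mm behind it (ctrl.tips_ahead is the z of the fingertips in the tool frame, in m); z points along the fingers, y is the line along which they close (so a half turn about z gives the same grasp; the last joint's range is limited). The gripper opens to 85 mm and grips with 20 to 120 N. Pads are 22 mm wide; open, the fingers measure 114 mm over their backs; the gripper's body (76 mm by 85 mm) begins 54 mm behind the grasp point. The pads swing forward as they close: fully open they stand 13 mm farther back than shut.
Start: joints at [1.626, 0.255, 0.108, 0, -1.424, -0.285], TCP at [0.125, 0.536, 0.242] pointing down, gripper open.
Joint ranges: [-2.95, 2.95], [-1.21, 1.97], [-1.09, 1.5], [-2.87, 1.71], [-2.94, -0.07], [-3.05, 3.05]. Speed limits (rad/s): [2.57, 2.57, 3.14, 3.14, 3.14, 3.14].

INTERFACE

Orientations are given as a unit quaternion [x, y, z, w].
In Python, from workcell import ctrl gives the robot as it stands. The module is installed in compiled form; this text tells all that it offers.
- The arm moves only by the tool arm_command, never from a script. Its argument "commands" is a list of rows, each a list of 3 entries, a list of its own where there are three numbers: the shift along the tool's x, y, z in m, then the turn, a rotation vector about the tool's x, y, z in rad, then the opening, from 0 (shut) to 1 (fully open). In form: [[[tx, ty, tz], [wx, wy, wz], claw], ...]. A call has exactly 10 rows; each row is the pose to reach, as a shift and turn from the pose commanded when the call began, along the tool's axes at that moment; what a row does not reach only later rows make up. A row lasts 1/8 s, in which the tool goes at most 62.5 mm and 10.7 degrees, less where a joint would pass 70% of its speed; a pose out of reach is approached as far as the arm can. A call with a gripper value outside its range is refused whole. The fingers move at their own pace and stop on an object; "grip_force" is the grip in N (left out, the last holds). Time passes only in rows, so rows that repeat a pose let the fingers close, or fill a call up. It gives the time, the measured TCP pose, the force, the opening and the grip force at its end, in the units of the state.
- ctrl.state(): the state, without advancing time (a new reading comes with each control period).
- ctrl.get_image(name): name is "side" or "top"; returns the picture (480x640x3 uint8, red, green, blue); there is no depth.
- ctrl.get_calibration(name): a dict with "fx", "fy", "cx", "cy" (pixels), "rvec" (rotation vector, rad) and "tvec" (3), from world to camera coordinates, as OpenCV has them. Camera axes: x right, y down, z forward; pixel columns grow to the right and rows downward; lengths in m; the calibration is good to about 2 mm. A picture is of the moment at which its call begins. get_calibration takes no time and is no camera call.
- ctrl.job_done(): hands the job in; it is judged then, once.
The state is a dict: "time_s": time; "q": joint angles; "dq": joint speeds; "tau": joint torques, N m; "tool_pos": TCP position; "orientation": TCP orientation; "force": force on the tool from outside, world axes, zero at the start; "moment": the same for the moment, N m; "width": finger opening in m; "finger_force": force on a finger pad.
Only numpy, scipy, OpenCV 4.12 (cv2) and the standard library are available. Lean on these libraries where they do the work, as an engineer would, in place of code of your own. Each camera call takes 0.05 s, during which the arm holds its last target. There are 200 camera calls.

TASK

Lay out the coffee round: put each of the four small espresso cups upright on the saucer of its own colour, its foot down in the saucer's round well and its handle pointing towards the robot, ready to be taken. Set the cups down rather than dropping them, leave the saucers where they stand, and leave the two larger mugs alone.

Things in the scene. Friction and masses are not known exactly. Their poses are not given: they have to be found in the camera images.
- cup_white: small off-white espresso cup, loose, upright, 110 g. Bowl 58 mm wide at the rim, 53 mm at 19 mm height, foot 40 mm; 56 mm tall, wall 4 mm. One ear, 7 mm thick, to 49 mm from the bowl's axis. Origin: level with the underside; the bowl's axis is at x = +10 mm, y = 0 of its frame, the ear along its -x; z up. Starts with the ear towards the robot (world -x) within 45 deg. Grip the bowl across its y from above.
- cup_blue: small blue espresso cup, loose, upright, 110 g. Bowl 58 mm wide at the rim, 53 mm at 19 mm height, foot 40 mm; 56 mm tall, wall 4 mm. One ear, 7 mm thick, to 49 mm from the bowl's axis. Origin: level with the underside; the bowl's axis is at x = +10 mm, y = 0 of its frame, the ear along its -x; z up. Starts with the ear towards the robot (world -x) within 45 deg. Grip the bowl across its y from above.
- cup_red: small dark red espresso cup, loose, upright, 110 g. Bowl 58 mm wide at the rim, 53 mm at 19 mm height, foot 40 mm; 56 mm tall, wall 4 mm. One ear, 7 mm thick, to 49 mm from the bowl's axis. Origin: level with the underside; the bowl's axis is at x = +10 mm, y = 0 of its frame, the ear along its -x; z up. Starts with the ear towards the robot (world -x) within 45 deg. Grip the bowl across its y from above.
- cup_yellow: small mustard yellow espresso cup, loose, upright, 110 g. Bowl 58 mm wide at the rim, 53 mm at 19 mm height, foot 40 mm; 56 mm tall, wall 4 mm. One ear, 7 mm thick, to 49 mm from the bowl's axis. Origin: level with the underside; the bowl's axis is at x = +10 mm, y = 0 of its frame, the ear along its -x; z up. Starts with the ear towards the robot (world -x) within 45 deg. Grip the bowl across its y from above.
- saucer_white: off-white round saucer, loose, flat on the counter, 160 g, 115 mm wide, rim 15 mm high; in its middle a round well for the cup's foot, 56 mm wide, floor 5 mm above the underside and 2.5 mm below the ledge round it. Origin: centre of the underside; z up; starts with x straight away from the robot (world +x). A seated cup's origin is 5 mm above the saucer's.
- saucer_blue: blue round saucer, loose, flat on the counter, 160 g, 115 mm wide, rim 15 mm high; in its middle a round well for the cup's foot, 56 mm wide, floor 5 mm above the underside and 2.5 mm below the ledge round it. Origin: centre of the underside; z up; starts with x straight away from the robot (world +x). A seated cup's origin is 5 mm above the saucer's.
- saucer_red: dark red round saucer, loose, flat on the counter, 160 g, 115 mm wide, rim 15 mm high; in its middle a round well for the cup's foot, 56 mm wide, floor 5 mm above the underside and 2.5 mm below the ledge round it. Origin: centre of the underside; z up; starts with x straight away from the robot (world +x). A seated cup's origin is 5 mm above the saucer's.
- saucer_yellow: mustard yellow round saucer, loose, flat on the counter, 160 g, 115 mm wide, rim 15 mm high; in its middle a round well for the cup's foot, 56 mm wide, floor 5 mm above the underside and 2.5 mm below the ledge round it. Origin: centre of the underside; z up; starts with x straight away from the robot (world +x). A seated cup's origin is 5 mm above the saucer's.
- mug_navy: large dark navy coffee mug with an ear, 71 mm wide, 87 mm tall; a bystander at the far left, to be left alone. Origin: underside, centre of its outline with the ear.
- mug_squat: large squat off-white mug with an ear, 82 mm wide, 68 mm tall (clearly wider than the espresso cups); a bystander at the right, to be left alone. Origin: underside, centre of its outline with the ear.

How it is judged:
By the outcome, as a careful person would: the job done as asked, in the order asked, and still so for the second after the job is handed in, with the robot touching nothing.
It also fails if it takes over 112 s, if anything falls off the work surface, if the arm or the gripper's body presses on something with over 40 N, if the wrist force passes 120 N, or if a joint passes its speed limit or range.

## Working session

There is one attempt and no reset: what is moved stays moved. The work goes in short steps, Python scripts to look and compute and a tool call to move; the robot and the scene stay as the last step left them, time stands still between calls to the robot, and variables do not carry over. Pictures are saved under pics/ and viewed, at most 14 in all, crops included, and the job is handed in when it is done.

Besides the shell and the picture viewer there is one more tool, called by a JSON object that holds its "method" and its "body", one argument or row to a line. arm_command: Moves the arm, as the interface text tells. Its arguments: {"type":"object","properties":{"commands":{"type":"array"},"grip_force":{"type":"number"}},"required":["commands"]}

```bash
mkdir -p pics; cat > h.py <<'E'
import numpy as np, cv2
from workcell import ctrl
from scipy.spatial.transform import Rotation as R
def snap(cam,name):
    im=ctrl.get_image(cam); cv2.imwrite(f'pics/{name}.png',im[:,:,::-1]); return im
def w2p(cam,P):
    c=ctrl.get_calibration(cam); K=np.array([[c['fx'],0,c['cx']],[0,c['fy'],c['cy']],[0,0,1.]])
    return cv2.projectPoints(np.array(P,float).reshape(-1,1,3),np.array(c['rvec'],float),np.array(c['tvec'],float),K,None)[0].reshape(-1,2)
def p2w(cam,uv,z):
    c=ctrl.get_calibration(cam); M=R.from_rotvec(c['rvec']).as_matrix(); t=np.array(c['tvec'])
    o=-M.T@t; d=M.T@np.array([(uv[0]-c['cx'])/c['fx'],(uv[1]-c['cy'])/c['fy'],1]); return (o+d*(z-o[2])/d[2])
E
python3 - <<'E'
from h import *
snap('top','t0'); snap('side','s0'); print(ctrl.state(), ctrl.tips_ahead)
for c in('top','side'): k=ctrl.get_calibration(c); M=R.from_rotvec(k['rvec']).as_matrix(); print(k,-M.T@np.array(k['tvec']))
E
```

```text
{'time_s': 0.1, 'q': array([ 1.62555061e+00,  2.55684198e-01,  1.07117994e-01, -3.78524825e-04,
       -1.42387137e+00, -2.84617711e-01]), 'dq': array([ 9.83019530e-05, -1.04258799e-03,  2.80815211e-03,  1.20363351e-03,
       -1.73929764e-03,  1.77238419e-03]), 'tau': array([-2.69762495e-03, -3.87604702e+01,  2.38475418e+01,  5.37798241e+00,
       -3.82734550e-03,  3.66509425e-06]), 'tool_pos': array([0.12516948, 0.53514105, 0.24148846]), 'orientation': array([ 9.93399070e-01, -1.14706490e-01, -4.59305003e-05,  8.40452649e-04]), 'force': array([ 0.02536009, -0.26390953, -0.11514009]), 'moment': array([ 0.04190255,  0.04291912, -0.05770197]), 'finger_force': 0.0, 'width': 0.08511669761085108} 0.011
{'fx': 564.309993749605, 'fy': 564.309993749605, 'cx': 316.9687101621806, 'cy': 240.128192132554, 'rvec': array([ 2.12536135, -2.10372566,  0.19004231]), 'tvec': array([0.07517454, 0.47155915, 1.52789638])} [0.1701442  0.05799997 1.59065192]
{'fx': 580.7272339737896, 'fy': 580.7272339737896, 'cx': 321.3611198520945, 'cy': 241.83042299356936, 'rvec': array([ 2.26797912, -0.47727635,  0.24151877]), 'tvec': array([-0.39352315,  0.20551168,  1.43979531])} [-0.04688348 -0.99981505  1.12617844]
```

View pics/t0.png

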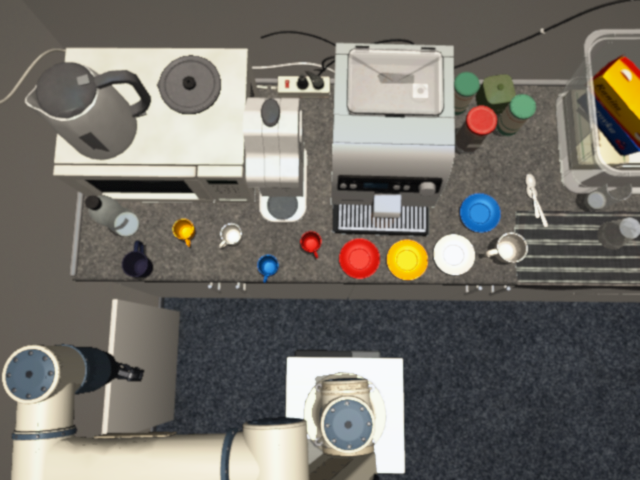

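View pics/s0.png

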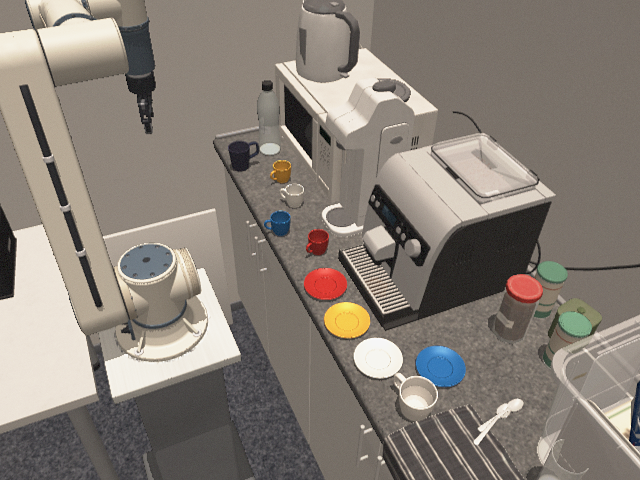

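The top view shows the cups yellow ~(185,230), white ~(231,235), blue ~(268,266) and red ~(311,242). The saucers are red ~(359,258), yellow ~(408,260), white ~(455,255) and blue ~(480,213). The squat mug is next to the white saucer at (511,248).

```bash
python3 - <<'E'
import cv2,numpy as np
im=cv2.imread('pics/t0.png')
def crop(x,y,w,h,s,n):
    c=cv2.resize(im[y:y+h,x:x+w],None,fx=s,fy=s,interpolation=cv2.INTER_CUBIC)
    for i in range(0,w,10): cv2.line(c,(i*s,0),(i*s,6 if i%50 else 14),(0,255,0),1); 
    for i in range(0,h,10): cv2.line(c,(0,i*s),(6 if i%50 else 14,i*s),(0,255,0),1)
    return c
a=crop(165,210,160,75,5,0); b=crop(335,185,200,100,4,0)[:225*2]
cv2.imwrite('pics/ca.png',a); cv2.imwrite('pics/cb.png',b)
E
```

```text
(no output)
```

View pics/ca.png

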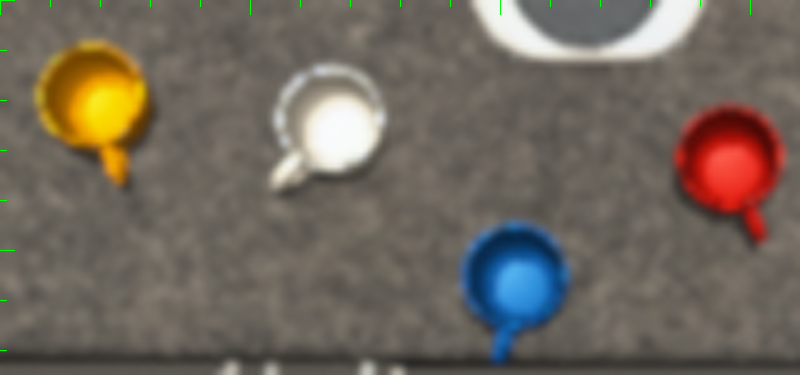

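View pics/cb.png

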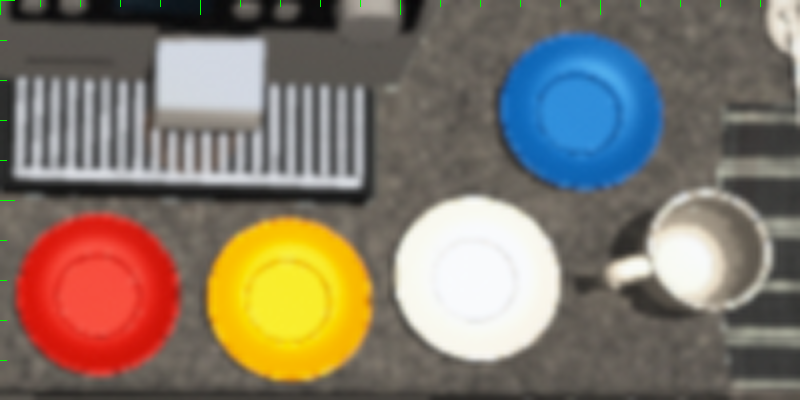

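The cups crop shows rim centres at y(92,97), w(330,119), b(514,275) and r(729,159), with ear tips at (121,185), (275,188), (498,362) and (762,241). The saucer crop shows wells at r(97,296), y(288,300), w(474,280) and b(580,114).

```bash
python3 - <<'E'
from h import *
im=cv2.imread('pics/t0.png')
rim=dict(y=(92,97),w=(330,119),b=(514,275),r=(729,159)); tip=dict(y=(121,185),w=(275,188),b=(498,362),r=(762,241))
well=dict(r=(97,296),y=(288,300),w=(474,280),b=(580,114)); out=dict(r=(98,294),y=(290,299),w=(477,278),b=(581,111))
A=lambda p:(165+p[0]/5-.4,210+p[1]/5-.4); B=lambda p:(335+p[0]/4-.4,185+p[1]/4-.4)
for k in 'ywbr':
    c=p2w('top',A(rim[k]),.056); t=p2w('top',A(tip[k]),.035); d=t-c
    w=p2w('top',B(well[k]),.006); o=p2w('top',B(out[k]),.015)
    print(k,'cup',c[:2].round(4),'ear len',np.hypot(*d[:2]).round(3),'yaw deg from -x',np.degrees(np.arctan2(-d[1],-d[0])).round(1),'saucer',w[:2].round(4),o[:2].round(4))
print('mug',p2w('top',B((710,250)),.068)[:2],'drip tray',p2w('top',B((20,185)),.03),p2w('top',B((365,190)),.03))
s=ctrl.state(); print(R.from_quat(s['orientation']).as_matrix().round(3))
print('machine lip', p2w('top',(250,215),.05)[:2], 'mug navy',p2w('top',(137,264),.087)[:2])
E
```

```text
y cup [0.4971 0.4539] ear len 0.048 yaw deg from -x 16.7 saucer [ 0.4246 -0.1743] [ 0.4239 -0.1744]
w cup [0.4857 0.3204] ear len 0.048 yaw deg from -x -42.8 saucer [ 0.4402 -0.3063] [ 0.4401 -0.3064]
b cup [0.399  0.2154] ear len 0.047 yaw deg from -x -11.9 saucer [ 0.562  -0.3866] [ 0.562  -0.3848]
r cup [0.4651 0.098 ] ear len 0.046 yaw deg from -x 23.6 saucer [ 0.4262 -0.039 ] [ 0.4261 -0.0392]
mug [ 0.45189988 -0.45346303] drip tray [0.50115265 0.01658174 0.03      ] [ 0.49970076 -0.22645119  0.03      ]
[[ 0.974 -0.228 -0.   ]
 [-0.228 -0.974 -0.002]
 [ 0.     0.002 -1.   ]]
machine lip [0.54020747 0.26895217] mug navy [0.39263569 0.56515726]
```

```bash
cat >> h.py <<'E'
def go(x,y,z,yaw):
    s=ctrl.state(); R0=R.from_quat(s['orientation']); a=np.radians(yaw)
    Rt=R.from_matrix(np.array([[np.cos(a),np.sin(a),0],[np.sin(a),-np.cos(a),0],[0,0,-1]]))
    print('t',round(s['time_s'],2),'pos',s['tool_pos'].round(4),'w',round(s['width'],4),'shift',R0.inv().apply(np.array([x,y,z])-s['tool_pos']).round(4),'turn',(R0.inv()*Rt).as_rotvec().round(4))
E
python3 -c "
from h import *
go(.497,.454,.16,16.7)"
```

```text
t 0.1 pos [0.1252 0.5351 0.2415] w 0.0851 shift [ 0.3805 -0.0059  0.0815] turn [ 1.700e-03  3.000e-04 -5.214e-01]
```

{"method": "arm_command", "body": {
  "commands": [
    [[0.03, 0, 0.0], [0, 0, -0.05], 1],
    [[0.08, -0.001, 0.01], [0, 0, -0.15], 1],
    [[0.14, -0.002, 0.03], [0, 0, -0.27], 1],
    [[0.2, -0.003, 0.05], [0, 0, -0.38], 1],
    [[0.26, -0.004, 0.065], [0, 0, -0.46], 1],
    [[0.32, -0.005, 0.075], [0, 0, -0.52], 1],
    [[0.36, -0.006, 0.0815], [0.0017, 0, -0.5214], 1],
    [[0.3805, -0.006, 0.0815], [0.0017, 0, -0.5214], 1],
    [[0.3805, -0.006, 0.0815], [0.0017, 0, -0.5214], 1],
    [[0.3805, -0.006, 0.0815], [0.0017, 0, -0.5214], 1]
  ],
  "grip_force": 40
}}

```text
time_s: 1.35
tool_pos: [0.4965, 0.4548, 0.1605]
orientation: [0.989, 0.145, -0.0, -0.001]
force: [-0.2, -0.5, 0.6]
width: 0.0852
finger_force: 0.0
```

```bash
python3 - <<'E'
from h import *
go(.497,.454,.025,16.7)
im=ctrl.get_image('side'); c=cv2.resize(im[60:260,180:400],None,fx=3,fy=3,interpolation=2); cv2.imwrite('pics/s1.png',c[:,:,::-1])
E
```

```text
t 1.35 pos [0.4965 0.4548 0.1605] w 0.0852 shift [0.0003 0.0011 0.1355] turn [-0.0015  0.0003  0.0003]
```

View pics/s1.png

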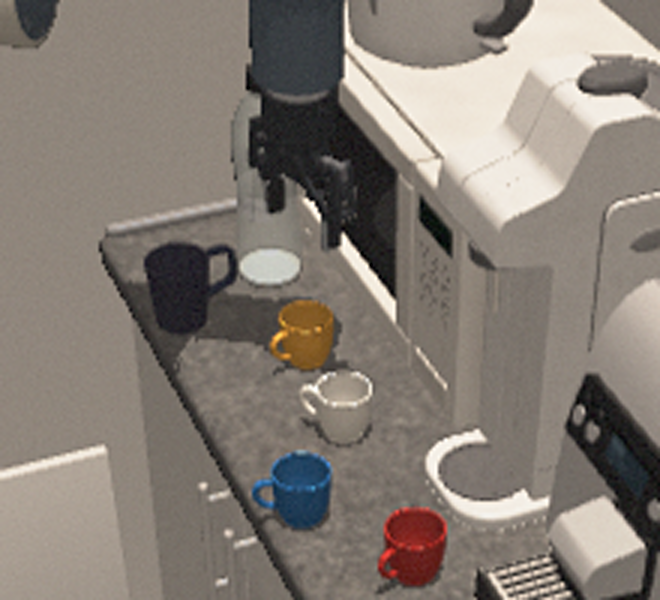

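The side view shows the gripper above the yellow cup and clear of the microwave and bottle. Rim centres in the crop are y(305,317), w(344,388), b(302,470) and r(415,528).

```bash
python3 - <<'E'
from h import *
for k,p in dict(y=(305,317),w=(344,388),b=(302,470),r=(415,528)).items(): print(k,p2w('side',(180+p[0]/3-.3,60+p[1]/3-.3),.056)[:2].round(4))
E
```

```text
y [0.4947 0.4534]
w [0.4853 0.3209]
b [0.3984 0.2157]
r [0.4641 0.0966]
```

{"method": "arm_command", "body": {
  "commands": [
    [[0, 0.001, 0.02], [0, 0, 0], 1],
    [[0, 0.001, 0.05], [0, 0, 0], 1],
    [[0, 0.001, 0.075], [0, 0, 0], 1],
    [[0, 0.001, 0.075], [0, 0, 0], 1],
    [[0, 0.001, 0.075], [0, 0, 0], 1],
    [[0, 0.001, 0.075], [0, 0, 0], 1],
    [[0, 0.001, 0.075], [0, 0, 0], 1],
    [[0, 0.001, 0.075], [0, 0, 0], 1],
    [[0, 0.001, 0.075], [0, 0, 0], 1],
    [[0, 0.001, 0.075], [0, 0, 0], 1]
  ]
}}

```text
time_s: 2.65
tool_pos: [0.4974, 0.4538, 0.0858]
orientation: [0.989, 0.145, 0.0, -0.001]
force: [0.4, 0.4, 0.1]
width: 0.0853
finger_force: 0.0
```

{"method": "arm_command", "body": {
  "commands": [
    [[-0.001, 0, 0.02], [0, 0, 0], 1],
    [[-0.001, 0, 0.045], [0, 0, 0], 1],
    [[-0.001, 0, 0.06], [0, 0, 0], 1],
    [[-0.001, 0, 0.06], [0, 0, 0], 1],
    [[-0.001, 0, 0.06], [0, 0, 0], 0.75],
    [[-0.001, 0, 0.06], [0, 0, 0], 0.65],
    [[-0.001, 0, 0.06], [0, 0, 0], 0.55],
    [[-0.001, 0, 0.06], [0, 0, 0], 0.45],
    [[-0.001, 0, 0.06], [0, 0, 0], 0.3],
    [[-0.001, 0, 0.06], [0, 0, 0], 0.3]
  ]
}}

```text
time_s: 3.9
tool_pos: [0.4972, 0.4543, 0.0275]
orientation: [0.989, 0.145, 0.001, -0.002]
force: [-1.4, -0.7, 6.9]
width: 0.0569
finger_force: 42.2
```

{"method": "arm_command", "body": {
  "commands": [
    [[0, 0, -0.01], [0, 0, 0], 0.3],
    [[0, 0, -0.03], [0, 0, 0], 0.3],
    [[0, 0, -0.06], [0, 0, 0], 0.3],
    [[0, 0, -0.1], [0, 0, 0], 0.3],
    [[0, 0, -0.14], [0, 0, 0], 0.3],
    [[0, 0, -0.17], [0, 0, 0], 0.3],
    [[0, 0, -0.175], [0, 0, 0], 0.3],
    [[0, 0, -0.175], [0, 0, 0], 0.3],
    [[0, 0, -0.175], [0, 0, 0], 0.3],
    [[0, 0, -0.175], [0, 0, 0], 0.3]
  ]
}}

```text
time_s: 5.15
tool_pos: [0.4961, 0.4531, 0.1994]
orientation: [0.989, 0.145, -0.001, -0.0]
force: [-0.3, -0.5, 0.1]
width: 0.0567
finger_force: 42.8
```

```bash
python3 - <<'E'
from h import *
go(.424,-.1743,.15,0)
im=ctrl.get_image('side'); c=cv2.resize(im[20:220,180:400],None,fx=3,fy=3,interpolation=2); cv2.imwrite('pics/s2.png',c[:,:,::-1])
E
```

```text
t 5.15 pos [0.4961 0.4531 0.1994] w 0.0567 shift [-0.2493  0.5802  0.0496] turn [-1.000e-04  1.600e-03  2.916e-01]
```

View pics/s2.png

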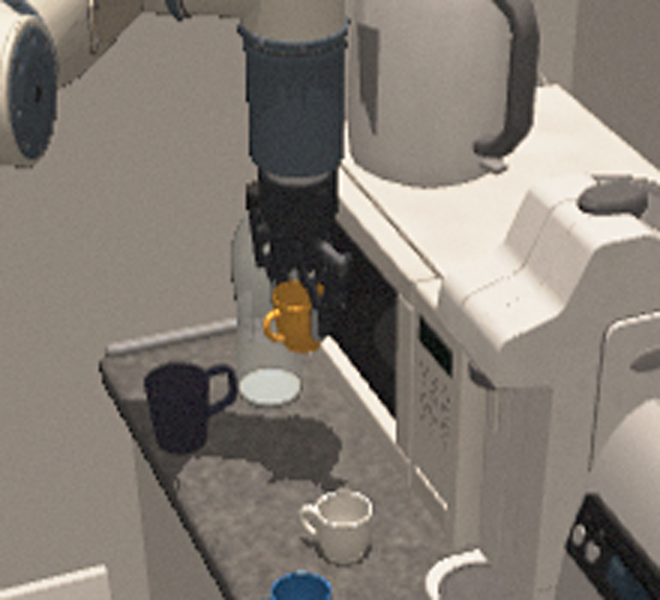

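{"method": "arm_command", "body": {
  "commands": [
    [[-0.02, 0.005, 0], [0, 0, 0.02], 0.3],
    [[-0.05, 0.013, 0], [0, 0, 0.06], 0.3],
    [[-0.083, 0.035, 0], [0, 0, 0.12], 0.3],
    [[-0.1, 0.08, 0], [0, 0, 0.18], 0.3],
    [[-0.115, 0.13, 0], [0, 0, 0.24], 0.3],
    [[-0.13, 0.18, 0], [0, 0, 0.2916], 0.3],
    [[-0.145, 0.23, 0], [0, 0, 0.2916], 0.3],
    [[-0.16, 0.28, 0], [0, 0, 0.2916], 0.3],
    [[-0.175, 0.33, 0], [0, 0, 0.2916], 0.3],
    [[-0.19, 0.38, 0], [0, 0, 0.2916], 0.3]
  ]
}}

```text
time_s: 6.45
tool_pos: [0.4233, 0.0332, 0.2002]
orientation: [1.0, 0.0, 0.0, -0.001]
force: [1.0, -0.2, -1.8]
width: 0.0567
finger_force: 42.8
```

```bash
python3 -c "
from h import *
go(.424,-.1743,.075,0)"
```

```text
t 6.45 pos [0.4233 0.0332 0.2002] w 0.0567 shift [0.0005 0.2077 0.1248] turn [-0.0018 -0.0004  0.0005]
```

{"method": "arm_command", "body": {
  "commands": [
    [[0, 0.05, 0], [0, 0, 0], 0.3],
    [[0, 0.1, 0], [0, 0, 0], 0.3],
    [[0, 0.15, 0], [0, 0, 0], 0.3],
    [[0.0005, 0.19, 0], [0, 0, 0], 0.3],
    [[0.0005, 0.208, 0.02], [0, 0, 0], 0.3],
    [[0.0005, 0.208, 0.06], [0, 0, 0], 0.3],
    [[0.0005, 0.208, 0.095], [0, 0, 0], 0.3],
    [[0.0005, 0.208, 0.12], [0, 0, 0], 0.3],
    [[0.0005, 0.208, 0.125], [0, 0, 0], 0.3],
    [[0.0005, 0.208, 0.125], [0, 0, 0], 0.3]
  ]
}}

```text
time_s: 7.7
tool_pos: [0.4246, -0.1731, 0.0753]
orientation: [1.0, 0.0, 0.0, -0.001]
force: [0.4, -0.5, -0.5]
width: 0.0568
finger_force: 42.9
```

```bash
python3 - <<'E'
from h import *
go(.424,-.1743,.0325,0)
im=ctrl.get_image('side'); c=cv2.resize(im[200:400,250:470],None,fx=3,fy=3,interpolation=2); cv2.imwrite('pics/s3.png',c[:,:,::-1])
E
```

```text
t 7.7 pos [ 0.4246 -0.1731  0.0753] w 0.0568 shift [-0.0006  0.0012  0.0428] turn [-0.0013 -0.0004  0.0003]
```

View pics/s3.png

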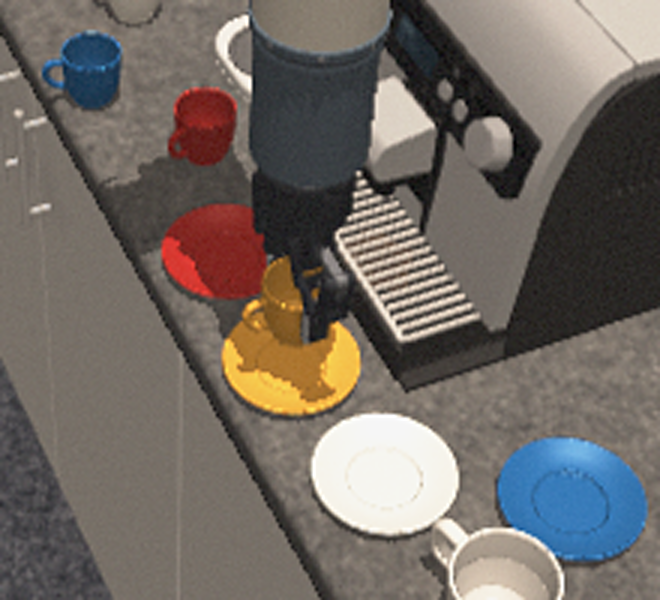

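The side view shows the yellow cup just above its saucer, ear towards the robot and the gripper clear of the machine.

{"method": "arm_command", "body": {
  "commands": [
    [[-0.0005, 0.001, 0.015], [-0.0013, 0, 0], 0.3],
    [[-0.0005, 0.001, 0.03], [-0.0013, 0, 0], 0.3],
    [[-0.0005, 0.001, 0.036], [-0.0013, 0, 0], 0.3],
    [[-0.0005, 0.001, 0.038], [-0.0013, 0, 0], 0.3],
    [[-0.0005, 0.001, 0.039], [-0.0013, 0, 0], 0.3],
    [[-0.0005, 0.001, 0.04], [-0.0013, 0, 0], 0.3],
    [[-0.0005, 0.001, 0.041], [-0.0013, 0, 0], 0.3],
    [[-0.0005, 0.001, 0.0415], [-0.0013, 0, 0], 0.3],
    [[-0.0005, 0.001, 0.042], [-0.0013, 0, 0], 0.3],
    [[-0.0005, 0.001, 0.042], [-0.0013, 0, 0], 0.3]
  ]
}}

```text
time_s: 9.0
tool_pos: [0.4237, -0.1739, 0.0327]
orientation: [1.0, 0.0, -0.0, -0.0]
force: [-0.3, 0.4, -1.6]
width: 0.0564
finger_force: 42.9
```

{"method": "arm_command", "body": {
  "commands": [
    [[0, 0, 0.0005], [0, 0, 0], 0.3],
    [[0, 0, 0.001], [0, 0, 0], 0.3],
    [[0, 0, 0.001], [0, 0, 0], 0.3],
    [[0, 0, 0.0015], [0, 0, 0], 0.3],
    [[0, 0, 0.002], [0, 0, 0], 0.3],
    [[0, 0, 0.002], [0, 0, 0], 0.3],
    [[0, 0, 0.002], [0, 0, 0], 0.3],
    [[0, 0, 0.002], [0, 0, 0], 0.3],
    [[0, 0, 0.002], [0, 0, 0], 0.3],
    [[0, 0, 0.002], [0, 0, 0], 0.3]
  ]
}}

```text
time_s: 10.25
tool_pos: [0.4243, -0.1741, 0.0324]
orientation: [1.0, 0.0, 0.001, 0.0]
force: [-4.9, 3.2, 14.9]
width: 0.0562
finger_force: 43.5
```

{"method": "arm_command", "body": {
  "commands": [
    [[0, 0, -0.0015], [0, 0, 0], 0.6],
    [[0, 0, -0.0015], [0, 0, 0], 0.7],
    [[0, 0, -0.0015], [0, 0, 0], 0.75],
    [[0, 0, -0.0015], [0, 0, 0], 0.8],
    [[0, 0, -0.0015], [0, 0, 0], 0.85],
    [[0, 0, -0.0015], [0, 0, 0], 0.85],
    [[0, 0, -0.01], [0, 0, 0], 0.85],
    [[0, 0, -0.03], [0, 0, 0], 0.85],
    [[0, 0, -0.06], [0, 0, 0], 1],
    [[0, 0, -0.1], [0, 0, 0], 1]
  ]
}}

```text
time_s: 11.5
tool_pos: [0.4231, -0.1739, 0.1318]
orientation: [1.0, -0.0, -0.001, -0.0]
force: [0.1, -0.4, 0.4]
width: 0.0858
finger_force: 0.0
```

```bash
python3 - <<'E'
from h import *
go(.465,.097,.12,23.6)
im=ctrl.get_image('side'); c=cv2.resize(im[200:400,250:470],None,fx=3,fy=3,interpolation=2); cv2.imwrite('pics/s4.png',c[:,:,::-1])
E
```

```text
t 11.5 pos [ 0.4231 -0.1739  0.1318] w 0.0858 shift [ 0.0419 -0.2709  0.0118] turn [-0.0008  0.0012 -0.412 ]
```

View pics/s4.png

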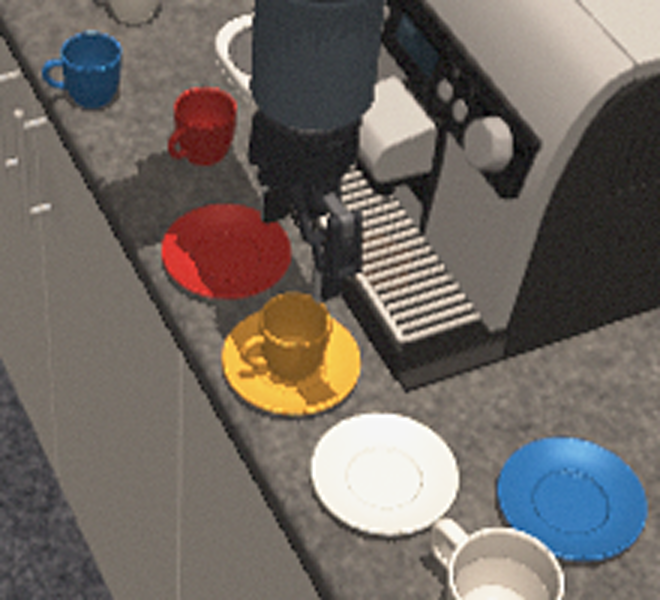

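The side view shows the yellow cup seated upright in its well. Next is the red cup.

{"method": "arm_command", "body": {
  "commands": [
    [[0, -0.02, -0.01], [0, 0, -0.03], 1],
    [[0, -0.06, -0.01], [0, 0, -0.1], 1],
    [[0, -0.11, -0.01], [0, 0, -0.2], 1],
    [[0.005, -0.16, 0], [0, 0, -0.3], 1],
    [[0.02, -0.21, 0], [0, 0, -0.38], 1],
    [[0.035, -0.25, 0.01], [0, 0, -0.412], 1],
    [[0.042, -0.271, 0.012], [0, 0, -0.412], 1],
    [[0.042, -0.271, 0.03], [0, 0, -0.412], 1],
    [[0.042, -0.271, 0.05], [0, 0, -0.412], 1],
    [[0.042, -0.271, 0.05], [0, 0, -0.412], 1]
  ]
}}

```text
time_s: 12.8
tool_pos: [0.4647, 0.0963, 0.08]
orientation: [0.979, 0.204, -0.001, 0.0]
force: [0.9, -0.4, -0.2]
width: 0.0855
finger_force: 0.0
```

```bash
python3 -c "
from h import *
go(.465,.0973,.025,23.6)"
```

```text
t 12.8 pos [0.4647 0.0963 0.08  ] w 0.0855 shift [ 0.0008 -0.0008  0.055 ] turn [-0.0002  0.003  -0.0009]
```

{"method": "arm_command", "body": {
  "commands": [
    [[0.0005, -0.001, 0.02], [0, 0.003, 0], 1],
    [[0.0005, -0.001, 0.04], [0, 0.003, 0], 1],
    [[0.0005, -0.001, 0.055], [0, 0.003, 0], 1],
    [[0.0005, -0.001, 0.055], [0, 0.003, 0], 1],
    [[0.0005, -0.001, 0.055], [0, 0.003, 0], 0.75],
    [[0.0005, -0.001, 0.055], [0, 0.003, 0], 0.65],
    [[0.0005, -0.001, 0.055], [0, 0.003, 0], 0.55],
    [[0.0005, -0.001, 0.055], [0, 0.003, 0], 0.45],
    [[0.0005, -0.001, 0.055], [0, 0.003, 0], 0.3],
    [[0.0005, -0.001, 0.055], [0, 0.003, 0], 0.3]
  ]
}}

```text
time_s: 14.05
tool_pos: [0.4669, 0.0985, 0.0274]
orientation: [0.979, 0.205, 0.003, -0.001]
force: [-0.2, -1.1, 5.2]
width: 0.0568
finger_force: 41.3
```

{"method": "arm_command", "body": {
  "commands": [
    [[0, 0, -0.01], [0, 0, 0], 0.3],
    [[0, 0, -0.03], [0, 0, 0], 0.3],
    [[0, 0, -0.05], [0, 0, 0], 0.3],
    [[0, 0, -0.06], [0, 0, 0], 0.3],
    [[0, 0, -0.06], [0, 0, 0], 0.3],
    [[0, 0, -0.06], [0, 0, 0], 0.3],
    [[0, 0, -0.06], [0, 0, 0], 0.3],
    [[0, 0, -0.06], [0, 0, 0], 0.3],
    [[0, 0, -0.06], [0, 0, 0], 0.3],
    [[0, 0, -0.06], [0, 0, 0], 0.3]
  ]
}}

```text
time_s: 15.3
tool_pos: [0.4656, 0.0981, 0.0857]
orientation: [0.979, 0.205, 0.001, -0.0]
force: [-0.2, 0.5, -1.3]
width: 0.0567
finger_force: 42.9
```

```bash
python3 -c "
from h import *
go(.426,-.039,.075,0)"
```

```text
t 15.3 pos [0.4656 0.0981 0.0857] w 0.0567 shift [-0.0912  0.1098  0.0104] turn [-0.0009 -0.0028  0.4121]
```

{"method": "arm_command", "body": {
  "commands": [
    [[-0.02, 0.01, 0], [0, 0, 0.03], 0.3],
    [[-0.045, 0.03, 0], [0, 0, 0.12], 0.3],
    [[-0.065, 0.06, 0], [0, 0, 0.22], 0.3],
    [[-0.08, 0.09, 0.005], [0, -0.003, 0.33], 0.3],
    [[-0.09, 0.105, 0.01], [0, -0.003, 0.4], 0.3],
    [[-0.091, 0.11, 0.01], [0, -0.003, 0.412], 0.3],
    [[-0.091, 0.11, 0.01], [0, -0.003, 0.412], 0.3],
    [[-0.091, 0.11, 0.025], [0, -0.003, 0.412], 0.3],
    [[-0.091, 0.11, 0.04], [0, -0.003, 0.412], 0.3],
    [[-0.091, 0.11, 0.04], [0, -0.003, 0.412], 0.3]
  ]
}}

```text
time_s: 16.55
tool_pos: [0.4259, -0.0386, 0.045]
orientation: [1.0, 0.001, -0.001, -0.0]
force: [0.3, 0.1, -1.2]
width: 0.0568
finger_force: 43.0
```

```bash
python3 -c "
from h import *
go(.426,-.039,.0325,0)"
```

```text
t 16.55 pos [ 0.4259 -0.0386  0.045 ] w 0.0568 shift [0.0001 0.0004 0.0125] turn [-0.0006  0.002   0.0015]
```

{"method": "arm_command", "body": {
  "commands": [
    [[0, 0, 0.004], [0, 0.001, 0], 0.3],
    [[0, 0, 0.007], [0, 0.001, 0], 0.3],
    [[0, 0, 0.009], [0, 0.001, 0], 0.3],
    [[0, 0, 0.0105], [0, 0.001, 0], 0.3],
    [[0, 0, 0.0115], [0, 0.001, 0], 0.3],
    [[0, 0, 0.012], [0, 0.001, 0], 0.3],
    [[0, 0, 0.0125], [0, 0.001, 0], 0.3],
    [[0, 0, 0.013], [0, 0.001, 0], 0.3],
    [[0, 0, 0.0135], [0, 0.001, 0], 0.3],
    [[0, 0, 0.0135], [0, 0.001, 0], 0.3]
  ]
}}

```text
time_s: 17.8
tool_pos: [0.4267, -0.0391, 0.0325]
orientation: [1.0, 0.0, 0.001, -0.0]
force: [-1.4, 0.2, 4.8]
width: 0.0566
finger_force: 43.2
```

{"method": "arm_command", "body": {
  "commands": [
    [[0, 0, -0.0005], [0, 0, 0], 0.6],
    [[0, 0, -0.0005], [0, 0, 0], 0.7],
    [[0, 0, -0.0005], [0, 0, 0], 0.75],
    [[0, 0, -0.0005], [0, 0, 0], 0.8],
    [[0, 0, -0.0005], [0, 0, 0], 0.85],
    [[0, 0, -0.0005], [0, 0, 0], 0.85],
    [[0, 0, -0.01], [0, 0, 0], 0.85],
    [[0, 0, -0.03], [0, 0, 0], 0.85],
    [[0, 0, -0.06], [0, 0, 0], 1],
    [[0, 0, -0.1], [0, 0, 0], 1]
  ]
}}

```text
time_s: 19.05
tool_pos: [0.4257, -0.0393, 0.1331]
orientation: [1.0, 0.0, -0.0, -0.0]
force: [0.8, 0.0, -0.2]
width: 0.0856
finger_force: 0.0
```

```bash
python3 -c "
from h import *
go(.4855,.3205,.13,-42.8)"
```

```text
t 19.05 pos [ 0.4257 -0.0393  0.1331] w 0.0856 shift [ 0.0598 -0.3598  0.0034] turn [-5.00e-04  7.00e-04  7.47e-01]
```

{"method": "arm_command", "body": {
  "commands": [
    [[0, -0.02, 0], [0, 0, 0.03], 1],
    [[0, -0.06, 0], [0, 0, 0.1], 1],
    [[0, -0.11, 0], [0, 0, 0.2], 1],
    [[0, -0.16, 0], [0, 0, 0.32], 1],
    [[0, -0.21, 0], [0, 0, 0.45], 1],
    [[0.01, -0.26, 0], [0, 0, 0.58], 1],
    [[0.03, -0.31, 0], [0, 0, 0.7], 1],
    [[0.05, -0.345, 0], [0, 0, 0.747], 1],
    [[0.06, -0.36, 0.003], [0, 0, 0.747], 1],
    [[0.06, -0.36, 0.003], [0, 0, 0.747], 1]
  ]
}}

```text
time_s: 20.3
tool_pos: [0.4865, 0.3216, 0.1292]
orientation: [0.931, -0.365, 0.0, -0.0]
force: [-0.5, -0.1, -0.3]
width: 0.0856
finger_force: 0.0
```

```bash
python3 - <<'E'
from h import *
go(.4855,.3205,.025,-42.8)
im=ctrl.get_image('side'); a=im[60:260,200:300];b=im[220:420,280:460]; c=cv2.resize(np.hstack([a,b]),None,fx=2.8,fy=2.8,interpolation=2); cv2.imwrite('pics/s5.png',c[:,:,::-1])
E
```

```text
t 20.3 pos [0.4865 0.3216 0.1292] w 0.0856 shift [0.     0.0015 0.1042] turn [-0.0006  0.0001  0.0007]
```

View pics/s5.png

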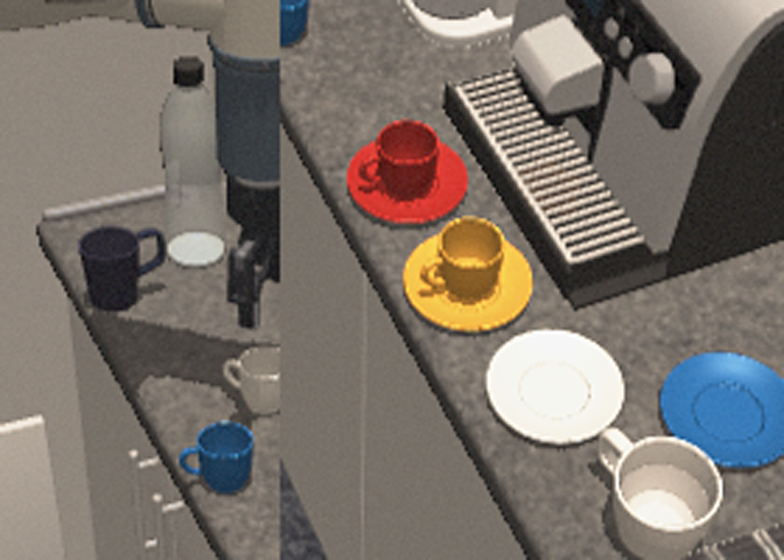

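The picture shows the red and yellow cups seated with their ears towards the robot, and the gripper over the white cup.

{"method": "arm_command", "body": {
  "commands": [
    [[0, 0.0015, 0.02], [0, 0, 0], 1],
    [[0, 0.0015, 0.06], [0, 0, 0], 1],
    [[0, 0.0015, 0.09], [0, 0, 0], 1],
    [[0, 0.0015, 0.104], [0, 0, 0], 1],
    [[0, 0.0015, 0.104], [0, 0, 0], 1],
    [[0, 0.0015, 0.104], [0, 0, 0], 0.75],
    [[0, 0.0015, 0.104], [0, 0, 0], 0.65],
    [[0, 0.0015, 0.104], [0, 0, 0], 0.5],
    [[0, 0.0015, 0.104], [0, 0, 0], 0.3],
    [[0, 0.0015, 0.104], [0, 0, 0], 0.3]
  ]
}}

```text
time_s: 21.6
tool_pos: [0.486, 0.3202, 0.0274]
orientation: [0.931, -0.365, 0.001, -0.002]
force: [-2.2, -2.0, 5.5]
width: 0.0566
finger_force: 41.3
```

{"method": "arm_command", "body": {
  "commands": [
    [[0, 0, 0], [0, 0, 0], 0.3],
    [[0, 0, -0.01], [0, 0, 0], 0.3],
    [[0, 0, -0.03], [0, 0, 0], 0.3],
    [[0, 0, -0.06], [0, 0, 0], 0.3],
    [[0, 0, -0.1], [0, 0, 0], 0.3],
    [[0, 0, -0.14], [0, 0, 0], 0.3],
    [[0, 0, -0.145], [0, 0, 0], 0.3],
    [[0, 0, -0.145], [0, 0, 0], 0.3],
    [[0, 0, -0.145], [0, 0, 0], 0.3],
    [[0, 0, -0.145], [0, 0, 0], 0.3]
  ]
}}

```text
time_s: 22.85
tool_pos: [0.4848, 0.3193, 0.1692]
orientation: [0.931, -0.365, -0.0, 0.0]
force: [-0.5, 0.8, -1.4]
width: 0.0568
finger_force: 43.0
```

```bash
python3 -c "
from h import *
go(.42,.25,.17,0);go(.42,-.1,.17,0);go(.44,-.3063,.17,0)"
```

```text
t 22.85 pos [0.4848 0.3193 0.1692] w 0.0568 shift [-0.0004  0.0949 -0.0007] turn [ 1.000e-03  6.000e-04 -7.471e-01]
t 22.85 pos [0.4848 0.3193 0.1692] w 0.0568 shift [ 0.2374  0.3517 -0.0005] turn [ 1.000e-03  6.000e-04 -7.471e-01]
t 22.85 pos [0.4848 0.3193 0.1692] w 0.0568 shift [ 3.923e-01  4.895e-01 -4.000e-04] turn [ 1.000e-03  6.000e-04 -7.471e-01]
```

{"method": "arm_command", "body": {
  "commands": [
    [[0, 0.02, 0], [0, 0, -0.03], 0.3],
    [[0, 0.055, 0], [0, 0, -0.12], 0.3],
    [[0, 0.095, 0], [0, 0, -0.25], 0.3],
    [[0.035, 0.13, 0], [0, 0, -0.38], 0.3],
    [[0.07, 0.17, 0], [0, 0, -0.5], 0.3],
    [[0.105, 0.208, 0], [0, 0, -0.62], 0.3],
    [[0.14, 0.247, 0], [0, 0, -0.72], 0.3],
    [[0.175, 0.285, 0], [0, 0, -0.747], 0.3],
    [[0.205, 0.32, 0], [0, 0, -0.747], 0.3],
    [[0.237, 0.352, 0], [0, 0, -0.747], 0.3]
  ]
}}

```text
time_s: 24.1
tool_pos: [0.4194, -0.1011, 0.1697]
orientation: [1.0, -0.0, 0.0, -0.0]
force: [1.6, -0.7, -1.8]
width: 0.0567
finger_force: 43.1
```

```bash
python3 -c "
from h import *
go(.44,-.3063,.05,0)"
```

```text
t 24.1 pos [ 0.4194 -0.1011  0.1697] w 0.0567 shift [0.0205 0.2053 0.1195] turn [-0.001  -0.0004 -0.    ]
```

{"method": "arm_command", "body": {
  "commands": [
    [[0, 0.05, 0], [0, 0, 0], 0.3],
    [[0.005, 0.1, 0], [0, 0, 0], 0.3],
    [[0.01, 0.15, 0], [0, 0, 0], 0.3],
    [[0.018, 0.19, 0], [0, 0, 0], 0.3],
    [[0.0205, 0.205, 0.02], [0, 0, 0], 0.3],
    [[0.0205, 0.205, 0.06], [0, 0, 0], 0.3],
    [[0.0205, 0.205, 0.095], [0, 0, 0], 0.3],
    [[0.0205, 0.205, 0.115], [0, 0, 0], 0.3],
    [[0.0205, 0.205, 0.12], [0, 0, 0], 0.3],
    [[0.0205, 0.205, 0.12], [0, 0, 0], 0.3]
  ]
}}

```text
time_s: 25.35
tool_pos: [0.4407, -0.3046, 0.05]
orientation: [1.0, 0.0, 0.0, -0.0]
force: [-0.1, -0.1, -1.4]
width: 0.0567
finger_force: 43.1
```

```bash
python3 - <<'E'
from h import *
go(.44,-.3063,.0325,0)
im=ctrl.get_image('side'); c=cv2.resize(im[240:440,280:500],None,fx=2.7,fy=2.7,interpolation=2); cv2.imwrite('pics/s6.png',c[:,:,::-1])
E
```

```text
t 25.35 pos [ 0.4407 -0.3046  0.05  ] w 0.0567 shift [-0.0008  0.0017  0.0175] turn [-0.0007 -0.0007  0.0002]
```

View pics/s6.png

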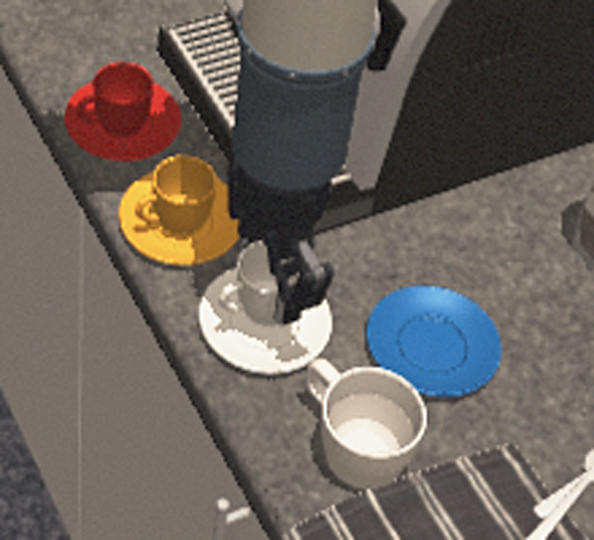

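The white cup is just above its saucer with its ear towards the robot, and the fingers are clear of the mug's ear.

{"method": "arm_command", "body": {
  "commands": [
    [[-0.001, 0.0015, 0.006], [0, 0, 0], 0.3],
    [[-0.001, 0.0015, 0.011], [0, 0, 0], 0.3],
    [[-0.001, 0.0015, 0.014], [0, 0, 0], 0.3],
    [[-0.001, 0.0015, 0.0155], [0, 0, 0], 0.3],
    [[-0.001, 0.0015, 0.0165], [0, 0, 0], 0.3],
    [[-0.001, 0.0015, 0.017], [0, 0, 0], 0.3],
    [[-0.001, 0.0015, 0.0175], [0, 0, 0], 0.3],
    [[-0.001, 0.0015, 0.018], [0, 0, 0], 0.3],
    [[-0.001, 0.0015, 0.0185], [0, 0, 0], 0.3],
    [[-0.001, 0.0015, 0.0185], [0, 0, 0], 0.3]
  ]
}}

```text
time_s: 26.65
tool_pos: [0.4401, -0.3061, 0.0324]
orientation: [1.0, 0.0, 0.001, -0.0]
force: [-2.1, 2.3, 6.6]
width: 0.057
finger_force: 43.2
```

{"method": "arm_command", "body": {
  "commands": [
    [[0, 0, -0.0005], [0, 0, 0], 0.6],
    [[0, 0, -0.0005], [0, 0, 0], 0.7],
    [[0, 0, -0.0005], [0, 0, 0], 0.75],
    [[0, 0, -0.0005], [0, 0, 0], 0.8],
    [[0, 0, -0.0005], [0, 0, 0], 0.85],
    [[0, 0, -0.0005], [0, 0, 0], 0.85],
    [[0, 0, -0.01], [0, 0, 0], 0.85],
    [[0, 0, -0.03], [0, 0, 0], 0.85],
    [[0, 0, -0.06], [0, 0, 0], 1],
    [[0, 0, -0.1], [0, 0, 0], 1]
  ]
}}

```text
time_s: 27.9
tool_pos: [0.439, -0.3058, 0.1322]
orientation: [1.0, 0.0, -0.0, -0.001]
force: [1.3, -0.3, 0.4]
width: 0.0856
finger_force: 0.0
```

```bash
python3 -c "
from h import *
go(.3985,.2155,.13,-11.9)"
```

```text
t 27.9 pos [ 0.439  -0.3058  0.1322] w 0.0856 shift [-0.0405 -0.5213  0.003 ] turn [-0.0014  0.0007  0.2077]
```

{"method": "arm_command", "body": {
  "commands": [
    [[-0.002, -0.03, 0], [0, 0, 0.01], 1],
    [[-0.006, -0.08, 0], [0, 0, 0.03], 1],
    [[-0.011, -0.14, 0], [0, 0, 0.06], 1],
    [[-0.016, -0.2, 0], [0, 0, 0.09], 1],
    [[-0.021, -0.26, 0], [0, 0, 0.12], 1],
    [[-0.026, -0.32, 0], [0, 0, 0.15], 1],
    [[-0.031, -0.38, 0], [0, 0, 0.18], 1],
    [[-0.036, -0.44, 0], [0, 0, 0.2077], 1],
    [[-0.04, -0.49, 0], [0, 0, 0.2077], 1],
    [[-0.0405, -0.521, 0.003], [0, 0, 0.2077], 1]
  ]
}}

```text
time_s: 29.15
tool_pos: [0.3988, 0.2175, 0.1297]
orientation: [0.995, -0.103, 0.001, -0.001]
force: [-0.2, 0.5, -0.5]
width: 0.085
finger_force: 0.0
```

```bash
python3 -c "
from h import *
go(.3985,.2155,.025,-11.9)"
```

```text
t 29.15 pos [0.3988 0.2175 0.1297] w 0.085 shift [-1.000e-04  2.300e-03  1.047e-01] turn [-0.0027 -0.0017  0.0023]
```

{"method": "arm_command", "body": {
  "commands": [
    [[0, 0, 0.01], [0, 0, 0], 1],
    [[0, 0, 0.05], [0, 0, 0], 1],
    [[0, 0, 0.09], [0, 0, 0], 1],
    [[0, 0, 0.1045], [0, 0, 0], 1],
    [[0, 0, 0.1045], [0, 0, 0], 1],
    [[0, 0, 0.1045], [0, 0, 0], 0.75],
    [[0, 0, 0.1045], [0, 0, 0], 0.65],
    [[0, 0, 0.1045], [0, 0, 0], 0.5],
    [[0, 0, 0.1045], [0, 0, 0], 0.3],
    [[0, 0, 0.1045], [0, 0, 0], 0.3]
  ]
}}

```text
time_s: 30.4
tool_pos: [0.3998, 0.2151, 0.0257]
orientation: [0.995, -0.103, 0.001, -0.001]
force: [-0.5, -2.9, 6.6]
width: 0.0567
finger_force: 41.1
```

{"method": "arm_command", "body": {
  "commands": [
    [[0, 0, 0], [0, 0, 0], 0.3],
    [[0, 0, -0.01], [0, 0, 0], 0.3],
    [[0, 0, -0.03], [0, 0, 0], 0.3],
    [[0, 0, -0.06], [0, 0, 0], 0.3],
    [[0, 0, -0.1], [0, 0, 0], 0.3],
    [[0, 0, -0.14], [0, 0, 0], 0.3],
    [[0, 0, -0.145], [0, 0, 0], 0.3],
    [[0, 0, -0.145], [0, 0, 0], 0.3],
    [[0, 0, -0.145], [0, 0, 0], 0.3],
    [[0, 0, -0.145], [0, 0, 0], 0.3]
  ]
}}

```text
time_s: 31.65
tool_pos: [0.3985, 0.2145, 0.1683]
orientation: [0.995, -0.104, -0.0, 0.0]
force: [0.3, -0.8, -1.4]
width: 0.0568
finger_force: 42.9
```

```bash
python3 -c "
from h import *
go(.42,-.3,.17,0)"
```

```text
t 31.65 pos [0.3985 0.2145 0.1683] w 0.0568 shift [ 0.1272  0.499  -0.0015] turn [ 0.0006  0.0007 -0.2078]
```

{"method": "arm_command", "body": {
  "commands": [
    [[0.005, 0.02, 0], [0, 0, -0.01], 0.3],
    [[0.017, 0.065, 0], [0, 0, -0.03], 0.3],
    [[0.03, 0.12, 0], [0, 0, -0.06], 0.3],
    [[0.045, 0.175, 0], [0, 0, -0.09], 0.3],
    [[0.059, 0.23, 0], [0, 0, -0.12], 0.3],
    [[0.073, 0.285, 0], [0, 0, -0.15], 0.3],
    [[0.087, 0.34, 0], [0, 0, -0.18], 0.3],
    [[0.101, 0.395, 0], [0, 0, -0.2], 0.3],
    [[0.115, 0.45, 0], [0, 0, -0.2078], 0.3],
    [[0.127, 0.499, 0], [0, 0, -0.2078], 0.3]
  ]
}}

```text
time_s: 32.9
tool_pos: [0.4199, -0.3015, 0.168]
orientation: [1.0, -0.0, -0.0, -0.001]
force: [1.5, 1.3, -1.3]
width: 0.0565
finger_force: 43.0
```

```bash
python3 -c "
from h import *
go(.562,-.386,.06,0)"
```

```text
t 32.9 pos [ 0.4199 -0.3015  0.168 ] w 0.0565 shift [0.1422 0.0845 0.1078] turn [-0.0014  0.0004 -0.0004]
```

{"method": "arm_command", "body": {
  "commands": [
    [[0.02, 0.012, 0], [0, 0, 0], 0.3],
    [[0.06, 0.036, 0], [0, 0, 0], 0.3],
    [[0.1, 0.06, 0], [0, 0, 0], 0.3],
    [[0.13, 0.077, 0], [0, 0, 0], 0.3],
    [[0.142, 0.085, 0.01], [0, 0, 0], 0.3],
    [[0.142, 0.085, 0.04], [0, 0, 0], 0.3],
    [[0.142, 0.085, 0.08], [0, 0, 0], 0.3],
    [[0.142, 0.085, 0.105], [0, 0, 0], 0.3],
    [[0.142, 0.085, 0.108], [0, 0, 0], 0.3],
    [[0.142, 0.085, 0.108], [0, 0, 0], 0.3]
  ]
}}

```text
time_s: 34.15
tool_pos: [0.5626, -0.3846, 0.0615]
orientation: [1.0, 0.0, 0.001, -0.0]
force: [-0.3, -0.3, -1.0]
width: 0.0567
finger_force: 43.2
```

```bash
python3 - <<'E'
from h import *
go(.562,-.386,.031,0)
im=ctrl.get_image('side'); c=cv2.resize(im[240:440,300:520],None,fx=2.7,fy=2.7,interpolation=2); cv2.imwrite('pics/s7.png',c[:,:,::-1])
E
```

```text
t 34.15 pos [ 0.5626 -0.3846  0.0615] w 0.0567 shift [-0.0006  0.0014  0.0305] turn [-0.0003 -0.0012  0.0004]
```

View pics/s7.png

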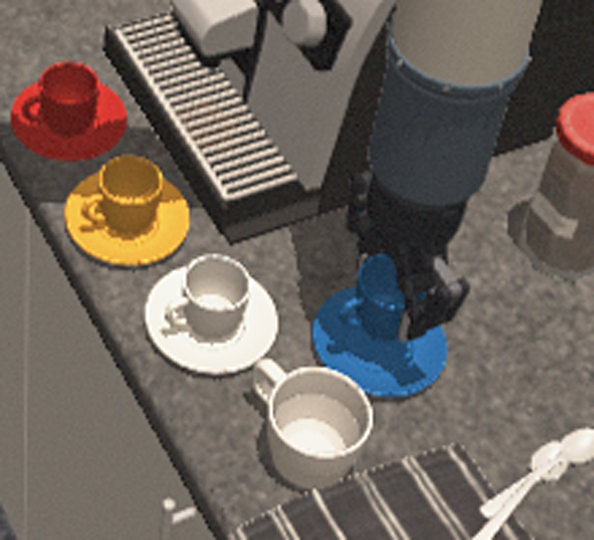

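The three placed cups are seated and the blue cup is above its saucer, so I lower it.

{"method": "arm_command", "body": {
  "commands": [
    [[-0.0005, 0.0015, 0.01], [0, 0, 0], 0.3],
    [[-0.0005, 0.0015, 0.02], [0, 0, 0], 0.3],
    [[-0.0005, 0.0015, 0.025], [0, 0, 0], 0.3],
    [[-0.0005, 0.0015, 0.027], [0, 0, 0], 0.3],
    [[-0.0005, 0.0015, 0.028], [0, 0, 0], 0.3],
    [[-0.0005, 0.0015, 0.029], [0, 0, 0], 0.3],
    [[-0.0005, 0.0015, 0.03], [0, 0, 0], 0.3],
    [[-0.0005, 0.0015, 0.0305], [0, 0, 0], 0.3],
    [[-0.0005, 0.0015, 0.031], [0, 0, 0], 0.3],
    [[-0.0005, 0.0015, 0.031], [0, 0, 0], 0.3]
  ]
}}

```text
time_s: 35.45
tool_pos: [0.5624, -0.3861, 0.0308]
orientation: [1.0, 0.0, 0.001, -0.0]
force: [-0.9, 1.9, 6.3]
width: 0.0567
finger_force: 43.1
```

{"method": "arm_command", "body": {
  "commands": [
    [[0, 0, -0.0005], [0, 0, 0], 0.6],
    [[0, 0, -0.0005], [0, 0, 0], 0.7],
    [[0, 0, -0.0005], [0, 0, 0], 0.75],
    [[0, 0, -0.0005], [0, 0, 0], 0.8],
    [[0, 0, -0.0005], [0, 0, 0], 0.85],
    [[0, 0, -0.0005], [0, 0, 0], 0.85],
    [[0, 0, -0.01], [0, 0, 0], 0.85],
    [[0, 0, -0.03], [0, 0, 0], 0.85],
    [[0, 0, -0.06], [0, 0, 0], 1],
    [[0, 0, -0.11], [0, 0, 0], 1]
  ]
}}

```text
time_s: 36.7
tool_pos: [0.561, -0.3854, 0.1398]
orientation: [1.0, 0.0, -0.001, -0.001]
force: [0.9, -0.7, -0.1]
width: 0.085
finger_force: 0.0
```

{"method": "arm_command", "body": {
  "commands": [
    [[-0.02, -0.01, -0.02], [0, 0, 0], 1],
    [[-0.06, -0.03, -0.05], [0, 0, 0], 1],
    [[-0.1, -0.04, -0.08], [0, 0, 0], 1],
    [[-0.14, -0.04, -0.1], [0, 0, 0], 1],
    [[-0.18, -0.04, -0.1], [0, 0, 0], 1],
    [[-0.22, -0.04, -0.1], [0, 0, 0], 1],
    [[-0.25, -0.04, -0.1], [0, 0, 0], 1],
    [[-0.26, -0.04, -0.1], [0, 0, 0], 1],
    [[-0.26, -0.04, -0.1], [0, 0, 0], 1],
    [[-0.26, -0.04, -0.1], [0, 0, 0], 1]
  ]
}}

```text
time_s: 37.95
tool_pos: [0.3026, -0.3462, 0.2396]
orientation: [1.0, 0.0, 0.0, -0.0]
force: [-0.3, 0.5, 0.2]
width: 0.0855
finger_force: 0.0
```

```bash
python3 - <<'E'
from h import *
im=ctrl.get_image('side')[220:440,270:520]; im2=ctrl.get_image('top')[185:285,335:535]
a=cv2.resize(im,(500,440),interpolation=2); b=cv2.resize(im2,(300,150),interpolation=2); c=np.zeros((600,600,3),np.uint8); c[:440,:500]=a; c[440:590,:300]=b
cv2.imwrite('pics/f.png',c[:,:,::-1]); print(ctrl.state()['tool_pos'],ctrl.state()['force'])
E
```

```text
[ 0.30255078 -0.34611691  0.23939031] [0.58759469 0.34978107 0.35913301]
```

View pics/f.png

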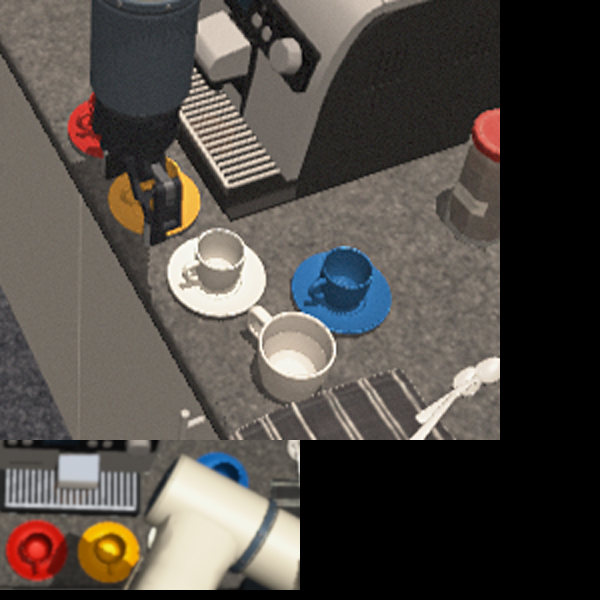

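All four cups are upright in their wells with their ears towards the robot, and the gripper is clear, so I hand the job in.

```bash
python3 -c "
from workcell import ctrl
print(ctrl.job_done())"
```

```text
the job is handed in; nothing more can be done
None
```

The coffee round is laid out and handed in at about 38 s: all four espresso cups stand upright in their own-colour saucers' wells with handles towards the robot, the saucers stayed where they stood as far as the pictures show, and I left both mugs alone.

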